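Step the turret punch round to its square punch

TASK

On the bench turret punch, push the tabs that stick out of the turret's rim with a fingertip to turn the turret until the square punch, the only one that is not round, stands centred under the ram. Do not touch the punches, and leave the things lying around the machine where they are. Finish with the hand clear.

Things in the scene. Friction and masses are not known exactly. Their poses are not given: they have to be found in the camera images.
- turret (a joint): Turret angle about its upright axis, rad, growing anticlockwise seen from above. 0 (or any whole turn) puts the square punch under the ram. Turns endlessly both ways, without clicks or stops; steady friction (0.22 N m, about 2.2 N at a tab) keeps it where it is left. Starts from 0.8 to 5.4.
- turret_axis (a point): Fixed point on the turret's upright axis, level with the disc's top, 86 mm above the bench. Axes of the fixed machine: z up, x horizontal from the axis towards the ram. The turret is a bare steel disc of 150 mm diameter, 64 to 86 mm above the bench, with six tabs on its rim.
- tab (a point): Outer end, at the top edge, of one of the six equal steel tabs that stick out radially from the turret's rim to 115 mm from the axis. Each is 10 mm thick and stands 64 to 90 mm above the bench. Seen from above they lie midway between the punches: at the joint value + 30, 90, 150, 210, 270, 330 degrees, anticlockwise from the machine's x. This one is at + 30.
- punch_frame: Fixed green machine frame; origin on the turret axis at bench level, x towards the ram. Base plate 20 mm thick (bolt heads to 25 mm), from x -110 to 220 mm, y -100 to 100. Pedestal of 66 mm radius below the turret. Arm 40 mm wide, 128 to 173 mm high (cap to 178), from x 30 to a column at x 145 to 205 mm, 70 mm wide. The side opposite the ram is open for pushing.
- ram (a point): Fixed: centre of the lower end of the ram, a steel pin 24 mm in diameter hanging from the end of the green arm, 55 mm from the turret axis, 114 mm above the bench. It clears the punches by 6 mm.
- square_punch (a point): Centre of the top of the square punch, a dark steel block 26 x 26 mm standing 22 mm out of the turret (its top is 108 mm above the bench), 55 mm from the axis; it turns with the turret.
- punches: The set of dark steel punches seated in the turret and turning with it (2 mm of upward play): the square one and five round ones (12 to 28 mm in diameter), all 22 mm tall, 60 degrees apart on a circle of 55 mm radius, and a round hub 26 mm in diameter and 14 mm tall on the axis. Origin on the turret axis, 64 mm above the bench; x points to the square punch, z up. Not to be touched.
- oil_can: Bystander: loose plain metal can, 56 mm in diameter, 100 mm tall; origin at the centre of its underside.
- hammer: Bystander: loose hammer lying on the bench, 260 mm long, handle along its -x; origin under its middle.
- spare_punch: Bystander: loose spare round punch standing on its thin end, 32 mm in diameter at the top, 60 mm tall; origin at the centre of its underside.
- steel_strip: Bystander: loose flat steel strip, 140 x 40 x 6 mm, lying on the bench, long along x; origin at the centre of its underside.

How it is judged:
At the end, for the whole second after the job is handed in: The middle of the square punch is within 6 mm (about 6 degrees of turret angle) of the ram's centre line, seen from above, and the turret is at rest (horizontal distance between square_punch and ram below 0.006 m and velocity of joint turret between -0.05 and 0.05 rad/s); the robot touches nothing.
It fails at once if a punch was touched (over 1.5 N) by the robot (contact force between any of the fingers, the arm and punches above 1.5 N).
It fails at once if the oil can was lifted or moved by more than 15 mm (distance of oil_can from where it was at the start of the episode above 0.015 m).
It fails at once if the hammer was lifted or moved by more than 15 mm (distance of hammer from where it was at the start of the episode above 0.015 m).
It fails at once if the spare punch was lifted or moved by more than 15 mm (distance of spare_punch from where it was at the start of the episode above 0.015 m).
It fails at once if the steel strip was lifted or moved by more than 15 mm (distance of steel_strip from where it was at the start of the episode above 0.015 m).
It also fails if it takes over 54 s, if anything falls off the work surface, if the arm or the gripper's body presses on something with over 40 N, if the wrist force passes 120 N, or if a joint passes its speed limit or range.

ROBOT

A 7-joint arm with a two-finger parallel gripper is mounted at the origin on the work surface. World frame = base frame: x ahead of the robot, y to its left, z up, the work surface at z = 0. Lengths are in m, angles in rad, forces in N, time in s.
With the tool pointing down it reaches from about 0.4 to 0.85 m from the base axis. Payload 4.5 kg.
Tool frame: the origin (TCP) lies midway between the tips of the shut fingers; the grasp point (between the pads) lies 19 mm behind it; x points along the fingers, y is the direction in which the jaws open and shut, and the axes are right-handed (so a half turn about x gives the same grasp; the last joint's range is limited). The gripper opens to 88 mm and grips with 3 to 60 N. Pads are 18 mm wide; open, the fingers measure 123 mm over their backs; the gripper's body (75 mm by 187 mm) begins 45 mm behind the grasp point.
Start: joints at [-1.08, 0.689, -0.195, 1.565, 0.157, 0.902, -0.215], TCP at [0.276, 0.561, 0.239] pointing down, gripper open.
Joint ranges: [-3.01, 3.01], [-0.46, 2.08], [-1.47, 1.51], [0.13, 2.56], [-1, 4.14], [0.04, 2.09], [-2.66, 2.66]. Speed limits (rad/s): [2.57, 2.57, 3.14, 3.14, 3.14, 3.14, 3.14].

INTERFACE

Orientations are given as a unit quaternion [x, y, z, w].
In Python, from bench import arm gives the robot as it stands.
- The arm moves only by the tool carry_out, never from a script. Its argument "series" is a list of rows, each a list of 3 entries, a list of its own where there are three numbers: the shift along the tool's x, y, z in cm, then the turn, a rotation vector about the tool's x, y, z in rad, then the finger opening in cm, from 0 to 8.81. In form: [[[x, y, z], [rx, ry, rz], claw], ...]. A call has 1 to 10 rows; each row shifts and turns the pose as measured when the row begins, along the tool's axes as they then stand; what a row does not reach is not made up. A row lasts 1/8 s, in which the tool goes at most 62.5 mm and 10.7 degrees, less where a joint would pass 70% of its speed; a pose out of reach is approached as far as the arm can. A call is refused whole if a number of a shift passes 6.25 or a number of a turn 0.188, either way. A call with a gripper value outside its range is refused whole. The fingers move at their own pace and stop on an object; "newtons" is the grip in N (left out, the last holds). Time passes only in rows, so rows that do not move let the fingers close. It gives the time, the measured TCP pose, the force and the opening at its end, in the units of the state.
- arm.get_state(): the state, without advancing time (a new reading comes with each control period).
- arm.read_camera(name): name is "side" or "top" or "wrist"; returns (picture, depth): 420x560x3 uint8, red, green, blue; 420x560 float32, m along the optical axis (not along the pixel's ray), 0 where there is no reading.
- arm.camera_info(name): a dict with "fx", "fy", "cx", "cy" (pixels), "dist_coeffs" ([k1, k2, p1, p2, k3] as OpenCV has them; the pictures are not rectified), "camera_from_world" (4x4, takes a point from world to camera coordinates). Camera axes: x right, y down, z forward; pixel columns grow to the right and rows downward; lengths in m; the calibration is good to about 2 mm. A picture is of the moment at which its call begins: read the wrist's pose just before it. camera_info takes no time and is no camera call; for the wrist camera it gives the pose at the moment of the call.
- arm.close_job(): hands the job in, once; it reports no verdict.
Trained networks look in the newest picture that a camera, given by its name, has taken for a name from the list of things; names that differ only in an ending like _2 or _b are one class to them, and where a whole thing is asked for, a point or a joint stands for the part that bears it (a point fixed in the world has none). Each returns a list of dicts, best first, with "confidence" (0 to 1); they miss things now and then, are a little off and sometimes report something else, mostly with a low value. They report only what shows in the picture. A call takes as long as a camera call.
- arm.search_frame(camera, target): "at" ([column, row] in pixels, amid what is visible of it).
The state is a dict: "time_s": time; "qpos": joint angles; "joint_vel": joint speeds; "joint_efforts": joint torques, N m; "ee_pos": TCP position; "tcp_rot": TCP orientation; "contact_force": force on the tool from outside, world axes, zero at the start; "wrist_torque": the same for the moment, N m; "width": finger opening in m.
Only numpy, scipy, OpenCV 4.12 (cv2) and the standard library are available. Lean on these libraries where they do the work, as an engineer would, in place of code of your own. Each camera call takes 0.05 s, during which the arm holds its last target. There are 200 camera calls.

## Working session

There is one attempt and no reset: what is moved stays moved. The work goes in short steps, Python scripts to look and compute and a tool call to move; the robot and the scene stay as the last step left them, time stands still between calls to the robot, and variables do not carry over. Pictures are saved under pics/ and viewed, about 8 in all and at most 12, crops included, and the job is handed in when it is done.

Besides the shell and the picture viewer there is one more tool, called as name(argument=value, ...), one argument or row to a line, values as JSON. carry_out: Moves the arm, as the interface text tells. Its arguments: {"type":"object","properties":{"series":{"type":"array","items":{"type":"array"}},"newtons":{"type":"number"}},"required":["series"]}

```bash
mkdir -p pics; cat > h.py <<'E'
import numpy as np, cv2
from bench import arm
def world(cam,pts,depth=None,z=None,info=None):
    i=info or arm.camera_info(cam)
    K=np.array([[i['fx'],0,i['cx']],[0,i['fy'],i['cy']],[0,0,1]]);T=np.linalg.inv(np.array(i['camera_from_world']))
    p=np.asarray(pts,float).reshape(-1,1,2)
    n=cv2.undistortPoints(p,K,np.array(i['dist_coeffs'],float)).reshape(-1,2)
    r=np.c_[n,np.ones(len(n))]
    if depth is not None:
        d=np.array([depth[int(round(v)),int(round(u))] for u,v in p.reshape(-1,2)])
    else:
        rw=r@T[:3,:3].T; d=(z-T[2,3])/rw[:,2]
    return (r*d[:,None])@T[:3,:3].T+T[:3,3]
def snap(cam,name):
    a,d=arm.read_camera(cam); cv2.imwrite(f'pics/{name}.png',a[:,:,::-1]); return a,d
E
python3 - <<'E'
from h import *
np.set_printoptions(precision=3,suppress=True)
a={}
for c in('top','side'):
    im,d=snap(c,c+'0'); a[c]=im
    for t in ['turret','tab','ram','square_punch','punch_frame','oil_can','hammer','spare_punch','steel_strip']:
        for r in arm.search_frame(c,t)[:6]:
            print(c,t,np.round(r['at'],1),round(r['confidence'],2),world(c,[r['at']],d)[0])
s=arm.get_state();print(s['time_s'],s['ee_pos'],s['tcp_rot'],s['width'])
E
```

```text
top turret [231.5 236.5] 0.86 [0.545 0.071 0.099]
top tab [231.6 236.6] 0.69 [0.544 0.07  0.103]
top ram [208.7 243. ] 0.98 [0.521 0.116 0.171]
top square_punch [228.7 233.8] 0.65 [0.552 0.078 0.1  ]
top punch_frame [210.  244.2] 0.81 [0.52  0.115 0.156]
top hammer [419.  251.6] 0.61 [ 0.499 -0.432  0.019]
top spare_punch [215.9 166.8] 0.71 [0.745 0.119 0.059]
top steel_strip [167.2 176.7] 0.94 [0.738 0.273 0.004]
side turret [278.1 244.3] 0.86 [0.571 0.098 0.087]
side turret [293.4 283.1] 0.65 [0.537 0.284 0.136]
side tab [276.8 243.7] 0.6 [0.574 0.097 0.088]
side ram [294.6 284.2] 0.73 [0.535 0.284 0.133]
side square_punch [272.4 234.2] 0.55 [0.584 0.087 0.107]
side punch_frame [293.1 283.8] 0.78 [0.538 0.283 0.133]
side oil_can [375.3 318.3] 0.92 [0.389 0.317 0.085]
side hammer [307.8 166.3] 0.63 [ 0.488 -0.421  0.03 ]
side spare_punch [200.1 265.4] 0.67 [0.745 0.134 0.053]
side steel_strip [193.2 333.5] 0.79 [0.734 0.291 0.009]
1.0 [0.276 0.561 0.239] [ 0.16   0.689 -0.16   0.689] 0.08769081719115311
```

View pics/top0.png

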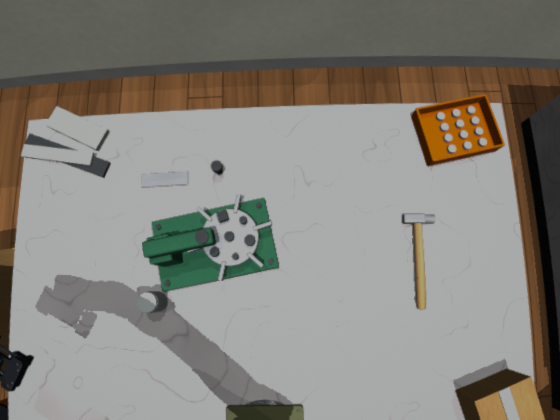

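View pics/side0.png

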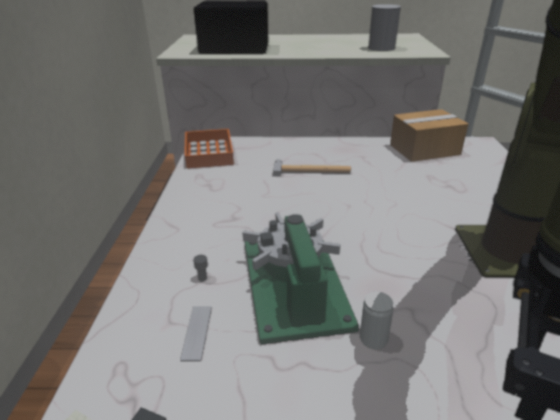

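The top view shows the machine with its axis near (230,237). The arm points left (world +y) and the open side faces right. The square punch looks to be near (222,215). The can is at (152,302), the spare punch at (217,167), the strip at (165,179), and the hammer is far right. Next I'll rectify at disc height to get the geometry.

```bash
python3 - <<'E'
from h import *
np.set_printoptions(precision=4,suppress=True)
im=cv2.imread('pics/top0.png')
i=arm.camera_info('top')
c=world('top',[[152.5,218],[267,199.5],[278,267.5],[163,290]],z=.02);print(c)
print(world('top',[[229.3,236.3]],z=.1), world('top',[[230.5,237]],z=.086))
# frame axes from green pixels
hsv=cv2.cvtColor(im,cv2.COLOR_BGR2HSV); g=cv2.inRange(hsv,(60,120,20),(90,255,255)); 
cs,_=cv2.findContours(g,cv2.RETR_EXTERNAL,2); k=max(cs,key=cv2.contourArea); print(cv2.boundingRect(k))
# ortho at z=.086: image u -> -world y , v -> -world x, 0.5mm/px
K=np.array([[i['fx'],0,i['cx']],[0,i['fy'],i['cy']],[0,0,1]]);T=np.array(i['camera_from_world'])
def ortho(im,cx,cy,z,n=600,s=.0006):
    v,u=np.mgrid[:n,:n]; P=np.stack([cx-(v-n/2)*s,cy-(u-n/2)*s,np.full(u.shape,z)],-1).reshape(-1,3)
    p,_=cv2.projectPoints(P,cv2.Rodrigues(T[:3,:3])[0],T[:3,3],K,np.array(i['dist_coeffs'],float))
    m=p.reshape(n,n,2).astype(np.float32); return cv2.remap(im,m[...,0],m[...,1],cv2.INTER_CUBIC)
o=ortho(im,.55,.07,.086); cv2.imwrite('pics/o1.png',o); 
print(T)
E
```

```text
[[ 0.6134  0.3069  0.02  ]
 [ 0.657  -0.0189  0.02  ]
 [ 0.4674 -0.045   0.02  ]
 [ 0.4119  0.2714  0.02  ]]
[[0.5454 0.0762 0.1   ]] [[0.5454 0.0751 0.086 ]]
(143, 213, 77, 78)
[[-0.0214 -0.9991 -0.0374 -0.0145]
 [-0.9811  0.0282 -0.1914  0.6173]
 [ 0.1923  0.0326 -0.9808  1.0107]
 [ 0.      0.      0.      1.    ]]
```

View pics/o1.png

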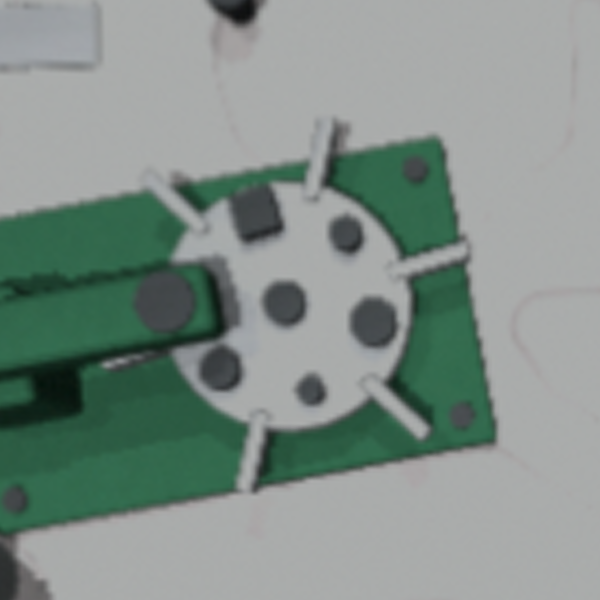

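```bash
cat >> h.py <<'E'
from scipy.spatial.transform import Rotation as Ro
AX=np.array([.547,.077]); FR=np.radians(100.6)
def polar(phi_deg,r=.103): a=np.radians(phi_deg); return AX+r*np.array([np.cos(a),np.sin(a)])
def st():
    s=arm.get_state(); R=Ro.from_quat(s['tcp_rot']).as_matrix(); p=np.array(s['ee_pos']); d=p[:2]-AX
    print('t',round(s['time_s'],2),'p',p.round(4),'yaw',np.degrees(np.arctan2(R[1,1],R[0,1])).round(1),'down',R[:,0].round(3),'F',np.round(s['contact_force'],1),'w',round(s['width'],3),'q',np.round(s['qpos'],2),'polar',np.hypot(*d).round(4),np.degrees(np.arctan2(d[1],d[0])).round(1))
    return p,R
def plan(wps):  # wps: (x,y,z,yaw_deg); prints row per waypoint, from the present pose
    p,R=st()
    for x,y,z,yaw in wps:
        t=np.array([x,y,z]);a=np.radians(yaw); Y=np.array([np.cos(a),np.sin(a),0]);X=np.array([0,0,-1.]);G=np.c_[X,Y,np.cross(X,Y)]
        print([(R.T@(t-p)*100).round(2).tolist(),Ro.from_matrix(R.T@G).as_rotvec().round(3).tolist(),0])
        p,R=t,G
def line(t,n,yaw):
    s=arm.get_state();p=np.array(s['ee_pos']);R=Ro.from_quat(s['tcp_rot']).as_matrix();y0=np.degrees(np.arctan2(R[1,1],R[0,1]))
    plan([(*(p+(np.array(t)-p)*k/n),y0+(yaw-y0)*k/n) for k in range(1,n+1)])
E
python3 - <<'E'
from h import *
line([*polar(-158),.239],16,-68)
E
```

```text
t 1.0 p [0.2757 0.5609 0.2388] yaw 63.8 down [ 0.  0. -1.] F [-0.1 -0.3  1.2] w 0.088 q [-1.08  0.69 -0.19  1.57  0.16  0.9  -0.22] polar 0.5548 119.3
[[-0.0, -2.45, 2.43], [0.144, 0.0, -0.0], 0]
[[-0.0, -2.07, 2.75], [0.144, 0.0, 0.0], 0]
[[-0.0, -1.66, 3.02], [0.144, 0.0, 0.0], 0]
[[-0.0, -1.21, 3.23], [0.144, 0.0, 0.0], 0]
[[-0.0, -0.73, 3.37], [0.144, 0.0, 0.0], 0]
[[-0.0, -0.24, 3.44], [0.144, 0.0, 0.0], 0]
[[-0.0, 0.25, 3.44], [0.144, 0.0, 0.0], 0]
[[-0.0, 0.74, 3.36], [0.144, 0.0, 0.0], 0]
[[-0.0, 1.22, 3.22], [0.144, 0.0, 0.0], 0]
[[-0.0, 1.67, 3.02], [0.144, 0.0, 0.0], 0]
[[-0.0, 2.08, 2.75], [0.144, 0.0, 0.0], 0]
[[-0.0, 2.45, 2.42], [0.144, 0.0, 0.0], 0]
[[-0.0, 2.77, 2.04], [0.144, 0.0, 0.0], 0]
[[-0.0, 3.04, 1.62], [0.144, 0.0, 0.0], 0]
[[-0.0, 3.24, 1.17], [0.144, 0.0, 0.0], 0]
[[-0.0, 3.37, 0.7], [0.144, 0.0, 0.0], 0]
```

carry_out(
  series=[
    [[0,-2.45,2.43],[0.144,0,0],0],
    [[0,-2.07,2.75],[0.144,0,0],0],
    [[0,-1.66,3.02],[0.144,0,0],0],
    [[0,-1.21,3.23],[0.144,0,0],0],
    [[0,-0.73,3.37],[0.144,0,0],0],
    [[0,-0.24,3.44],[0.144,0,0],0],
    [[0,0.25,3.44],[0.144,0,0],0],
    [[0,0.74,3.36],[0.144,0,0],0],
  ],
)

```text
time_s: 2.0
ee_pos: [0.3608, 0.2947, 0.2386]
tcp_rot: [0.519, 0.484, -0.516, 0.481]
contact_force: [0.1, 0.8, 0.3]
width: 0.0102
```

```bash
python3 - <<'E'
from h import *
line([*polar(-158),.24],10,-68)
E
```

```text
t 2.0 p [0.3608 0.2947 0.2386] yaw -4.0 down [ 0.001  0.006 -1.   ] F [0.1 0.8 0.3] w 0.01 q [-0.86  0.49  0.11  2.04 -0.1   0.61 -0.74] polar 0.2865 130.5
[[-0.03, 1.08, 2.49], [0.112, -0.006, 0.0], 0]
[[-0.01, 1.36, 2.36], [0.112, 0.0, 0.0], 0]
[[-0.01, 1.61, 2.19], [0.112, 0.0, 0.0], 0]
[[-0.01, 1.84, 2.0], [0.112, 0.0, 0.0], 0]
[[-0.01, 2.06, 1.78], [0.112, 0.0, 0.0], 0]
[[-0.01, 2.24, 1.54], [0.112, 0.0, 0.0], 0]
[[-0.01, 2.4, 1.28], [0.112, 0.0, 0.0], 0]
[[-0.01, 2.53, 1.01], [0.112, 0.0, 0.0], 0]
[[-0.01, 2.62, 0.72], [0.112, 0.0, 0.0], 0]
[[-0.01, 2.69, 0.42], [0.112, 0.0, 0.0], 0]
```

Tracking is nearly lag-free.

carry_out(
  series=[
    [[0,1.08,2.49],[0.112,-0.006,0],0],
    [[0,1.36,2.36],[0.112,0,0],0],
    [[0,1.61,2.19],[0.112,0,0],0],
    [[0,1.84,2.0],[0.112,0,0],0],
    [[0,2.06,1.78],[0.112,0,0],0],
    [[0,2.24,1.54],[0.112,0,0],0],
    [[0,2.4,1.28],[0.112,0,0],0],
    [[0,2.53,1.01],[0.112,0,0],0],
    [[0,2.62,0.72],[0.112,0,0],0],
    [[0,2.69,0.42],[0.112,0,0],0],
  ],
)

```text
time_s: 3.25
ee_pos: [0.4522, 0.0295, 0.2394]
tcp_rot: [0.699, 0.12, -0.695, 0.118]
contact_force: [-1.2, 0.0, -0.4]
width: 0.0003
```

```bash
python3 - <<'E'
from h import *
snap('wrist','w1'); np.set_printoptions(precision=4,suppress=True)
im=cv2.imread('pics/w1.png');
# overlay expected circle/tabs (world angles) and ram
i=arm.camera_info('wrist');K=np.array([[i['fx'],0,i['cx']],[0,i['fy'],i['cy']],[0,0,1]]);T=np.array(i['camera_from_world'])
def pr(P): return cv2.projectPoints(np.array(P,float),cv2.Rodrigues(T[:3,:3])[0],T[:3,3],K,np.array(i['dist_coeffs'],float))[0].reshape(-1,2)
P=[[*polar(a,.075),.086] for a in range(0,360,4)]+[[*polar(-133.4+60*k,r),.09] for k in range(6) for r in (.08,.095,.115)]
for u,v in pr(P):
    if 0<=u<560 and 0<=v<420: cv2.circle(im,(int(u),int(v)),2,(0,0,255),-1)
cv2.imwrite('pics/w1o.png',im)
line([*polar(-158),.07],6,-68)
E
```

```text
t 3.3 p [0.4535 0.0254 0.2398] yaw -71.1 down [ 0.008  0.001 -1.   ] F [ 1.1 -2.6 -0.4] w 0.0 q [-0.43  0.5   0.42  2.08 -0.35  0.61 -1.01] polar 0.1068 -151.1
[[2.83, -0.22, -0.02], [-0.009, -0.008, -0.002], 0]
[[2.83, -0.22, -0.04], [-0.009, 0.0, 0.0], 0]
[[2.83, -0.22, -0.04], [-0.009, 0.0, 0.0], 0]
[[2.83, -0.22, -0.04], [-0.009, 0.0, 0.0], 0]
[[2.83, -0.21, -0.05], [-0.009, 0.0, 0.0], 0]
[[2.83, -0.21, -0.05], [-0.009, 0.0, 0.0], 0]
```

View pics/w1o.png

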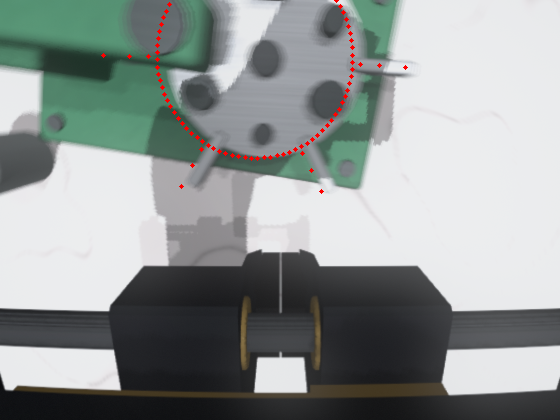

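The overlay sits about 10 px left of the real disc. The arm was still settling when I took it, so I'll repeat at rest.

```bash
cat >> h.py <<'E'
def overlay(cam,name,tab0,crop=None):
    arm.read_camera(cam); i=arm.camera_info(cam); snap(cam,name); im=cv2.imread(f'pics/{name}.png')
    K=np.array([[i['fx'],0,i['cx']],[0,i['fy'],i['cy']],[0,0,1]]);T=np.array(i['camera_from_world'])
    P=[[*polar(a,.075),.086] for a in range(0,360,6)]+[[*polar(tab0+60*k,r),.09] for k in range(6) for r in (.08,.095,.115)]
    for u,v in cv2.projectPoints(np.array(P,float),cv2.Rodrigues(T[:3,:3])[0],T[:3,3],K,np.array(i['dist_coeffs'],float))[0].reshape(-1,2):
        if 0<=u<560 and 0<=v<420: cv2.circle(im,(int(u),int(v)),1,(0,0,255),-1)
    cv2.imwrite(f'pics/{name}o.png',im)
E
python3 - <<'E'
from h import *
overlay('wrist','w2',-133.4)
line([*polar(-158),.07],6,-68)
E
```

```text
t 3.4 p [0.4521 0.0292 0.2394] yaw -70.5 down [ 0.005  0.003 -1.   ] F [-0.   0.2 -0.4] w 0.001 q [-0.44  0.5   0.42  2.09 -0.35  0.61 -1.01] polar 0.1063 -153.3
[[2.82, -0.14, -0.02], [-0.007, -0.006, 0.001], 0]
[[2.82, -0.15, -0.04], [-0.007, 0.0, 0.0], 0]
[[2.82, -0.15, -0.04], [-0.007, 0.0, 0.0], 0]
[[2.82, -0.15, -0.05], [-0.007, 0.0, 0.0], 0]
[[2.82, -0.15, -0.05], [-0.007, 0.0, 0.0], 0]
[[2.82, -0.15, -0.05], [-0.007, 0.0, 0.0], 0]
```

View pics/w2o.png

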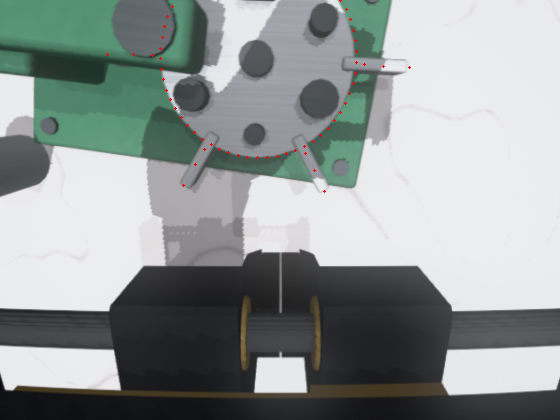

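Now the overlay matches: tab ends at (183,185), (323,190) and (408,67), rim within about 1–2 mm. Descending into the gap.

carry_out(
  series=[
    [[2.8,-0.15,-0.04],[-0.007,-0.006,0],0],
    [[2.8,-0.15,-0.04],[-0.007,0,0],0],
    [[2.5,-0.15,-0.05],[-0.007,0,0],0],
    [[1.5,-0.1,-0.05],[0,0,0],0],
    [[0,0,0],[0,0,0],0],
  ],
)

```text
time_s: 4.03
ee_pos: [0.4523, 0.0434, 0.1408]
tcp_rot: [0.695, 0.135, -0.694, 0.13]
contact_force: [0.4, -0.0, 0.2]
width: 0.0003
```

```bash
python3 - <<'E'
from h import *
line([*polar(-158),.07],5,-68)
E
```

```text
t 4.03 p [0.4523 0.0434 0.1408] yaw -68.3 down [ 0.     0.008 -1.   ] F [ 0.4 -0.   0.2] w 0.0 q [-0.34  0.67  0.24  2.17 -0.47  0.34 -0.9 ] polar 0.1005 -160.5
[[1.42, 0.1, 0.05], [-0.001, -0.003, 0.007], 0]
[[1.42, 0.09, 0.05], [-0.001, 0.0, 0.0], 0]
[[1.42, 0.09, 0.05], [-0.001, 0.0, 0.0], 0]
[[1.42, 0.09, 0.05], [-0.001, 0.0, 0.0], 0]
[[1.42, 0.09, 0.05], [-0.001, 0.0, 0.0], 0]
```

carry_out(
  series=[
    [[1.4,0.1,0.07],[0,-0.003,0.007],0],
    [[1.4,0.09,0.06],[0,0,0],0],
    [[1.4,0.09,0.05],[0,0,0],0],
    [[1.4,0.09,0.05],[0,0,0],0],
    [[1.4,0.05,0.05],[0,0,0],0],
    [[0,0,0],[0,0,0],0],
  ],
)

```text
time_s: 4.78
ee_pos: [0.4544, 0.0445, 0.0729]
tcp_rot: [0.697, 0.138, -0.691, 0.136]
contact_force: [0.1, 0.2, 0.5]
width: 0.0005
```

```bash
python3 - <<'E'
from h import *
# push arc: tool y tangential, finger angle
p,R=st()
plan([(*polar(a),.07,a+90) for a in np.arange(-154,-113,4)])
E
```

```text
t 4.78 p [0.4544 0.0445 0.0729] yaw -67.7 down [ 0.007  0.005 -1.   ] F [0.1 0.2 0.5] w 0.0 q [-0.25  0.8   0.1   2.21 -0.52  0.15 -0.86] polar 0.0981 -160.7
t 4.78 p [0.4544 0.0445 0.0729] yaw -67.7 down [ 0.007  0.005 -1.   ] F [0.1 0.2 0.5] w 0.0 q [-0.25  0.8   0.1   2.21 -0.52  0.15 -0.86] polar 0.0981 -160.7
[[0.28, 1.17, 0.49], [-0.064, -0.009, 0.002], 0]
[[0.0, 0.72, -0.03], [-0.07, 0.0, 0.0], 0]
[[0.0, 0.72, -0.03], [-0.07, 0.0, 0.0], 0]
[[0.0, 0.72, -0.03], [-0.07, 0.0, 0.0], 0]
[[0.0, 0.72, -0.03], [-0.07, 0.0, 0.0], 0]
[[0.0, 0.72, -0.03], [-0.07, 0.0, 0.0], 0]
[[0.0, 0.72, -0.03], [-0.07, 0.0, 0.0], 0]
[[0.0, 0.72, -0.03], [-0.07, 0.0, 0.0], 0]
[[0.0, 0.72, -0.03], [-0.07, 0.0, 0.0], 0]
[[0.0, 0.72, -0.03], [-0.07, 0.0, 0.0], 0]
[[0.0, 0.72, -0.03], [-0.07, 0.0, 0.0], 0]
```

carry_out(
  series=[
    [[0,0.8,0.4],[-0.064,0,0],0],
    [[0,0.8,0.05],[-0.07,0,0],0],
    [[0,0.72,0],[-0.07,0,0],0],
    [[0,0.72,0],[-0.07,0,0],0],
    [[0,0.72,0],[-0.07,0,0],0],
    [[0,0.72,0],[-0.07,0,0],0],
  ],
)

```text
time_s: 5.52
ee_pos: [0.4724, 0.0096, 0.0779]
tcp_rot: [0.65, 0.287, -0.645, 0.282]
contact_force: [-2.7, 1.6, -1.2]
width: 0.0006
```

```bash
python3 - <<'E'
from h import *
p,R=st()
a0=np.degrees(np.arctan2(*(p[:2]-AX)[::-1]))
plan([(*polar(a0+4.*k),.072,a0+4*k+90) for k in range(1,9)])
E
```

```text
t 5.53 p [0.4724 0.0096 0.0779] yaw -42.6 down [ 0.004  0.009 -1.   ] F [-2.7  1.6 -1.2] w 0.001 q [-0.15  0.8   0.06  2.15 -0.27  0.19 -0.59] polar 0.1005 -137.9
t 5.53 p [0.4724 0.0096 0.0779] yaw -42.6 down [ 0.004  0.009 -1.   ] F [-2.7  1.6 -1.2] w 0.001 q [-0.15  0.8   0.06  2.15 -0.27  0.19 -0.59] polar 0.1005 -137.9
[[0.58, 0.7, 0.3], [0.023, -0.009, 0.003], 0]
[[0.0, 0.72, -0.03], [-0.07, 0.0, 0.0], 0]
[[0.0, 0.72, -0.03], [-0.07, 0.0, 0.0], 0]
[[0.0, 0.72, -0.03], [-0.07, 0.0, 0.0], 0]
[[0.0, 0.72, -0.03], [-0.07, 0.0, 0.0], 0]
[[0.0, 0.72, -0.03], [-0.07, 0.0, 0.0], 0]
[[0.0, 0.72, -0.03], [-0.07, 0.0, 0.0], 0]
[[0.0, 0.72, -0.03], [-0.07, 0.0, 0.0], 0]
```

carry_out(
  series=[
    [[0.2,0.72,0.15],[0,-0.009,0],0],
    [[0.2,0.72,0.05],[-0.05,0,0],0],
    [[0.1,0.72,0.05],[-0.07,0,0],0],
    [[0.1,0.72,0.05],[-0.07,0,0],0],
    [[0.1,0.72,0],[-0.07,0,0],0],
    [[0,0.72,0],[-0.07,0,0],0],
    [[0,0.72,0],[-0.07,0,0],0],
    [[0,0.72,0],[-0.07,0,0],0],
  ],
)

```text
time_s: 6.52
ee_pos: [0.518, -0.0218, 0.0726]
tcp_rot: [-0.556, -0.437, 0.559, -0.432]
contact_force: [-2.6, 2.1, 0.5]
width: 0.0007
```

```bash
python3 - <<'E'
from h import *
p,R=st()
a0=np.degrees(np.arctan2(*(p[:2]-AX)[::-1]))
plan([(*polar(a0+4.*k),.072,a0+4*k+90) for k in range(1,3)])
overlay('top','t1',a0+13)
cv2.imwrite('pics/t1c.png',cv2.resize(cv2.imread('pics/t1o.png')[160:320,130:330],None,fx=3,fy=3,interpolation=2))
E
```

```text
t 6.53 p [ 0.518  -0.0218  0.0726] yaw -14.2 down [-0.008  0.003 -1.   ] F [-2.6  2.1  0.5] w 0.001 q [-0.04  0.83 -0.    2.01 -0.01  0.31 -0.28] polar 0.103 -106.3
t 6.53 p [ 0.518  -0.0218  0.0726] yaw -14.2 down [-0.008  0.003 -1.   ] F [-2.6  2.1  0.5] w 0.001 q [-0.04  0.83 -0.    2.01 -0.01  0.31 -0.28] polar 0.103 -106.3
[[0.05, 0.72, 0.0], [-0.032, -0.001, 0.008], 0]
[[0.0, 0.72, -0.03], [-0.07, 0.0, 0.0], 0]
```

View pics/t1c.png

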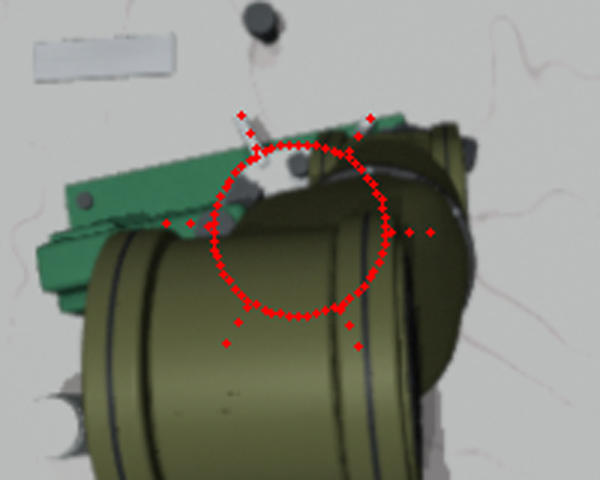

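The arm hides most of the turret, but the tab at (258,132) lags my overlay by about 4°. That makes the finger-to-tab offset about 9° rather than 13°. Keep pushing, stop short, then measure.

carry_out(
  series=[
    [[0.05,0.72,0],[-0.04,0,0.004],0],
    [[0,0.72,0],[-0.07,0,0.004],0],
    [[0,0.72,0],[-0.07,0,0],0],
    [[0,0.72,0],[-0.07,0,0],0],
    [[0,0.72,0],[-0.07,0,0],0],
    [[0,0.72,0],[-0.07,0,0],0],
    [[0,0.72,0],[-0.07,0,0],0],
  ],
)

```text
time_s: 7.5
ee_pos: [0.5662, -0.0269, 0.0713]
tcp_rot: [0.438, 0.555, -0.442, 0.553]
contact_force: [-3.7, 0.6, 1.6]
width: 0.0004
```

```bash
python3 - <<'E'
from h import *
p,R=st()
a0=np.degrees(np.arctan2(*(p[:2]-AX)[::-1]))
plan([(*polar(a0+4.*k),.072,a0+4*k+90) for k in range(1,3)])
overlay('wrist','w3',a0+9)
E
```

```text
t 7.5 p [ 0.5662 -0.0269  0.0713] yaw 13.1 down [-0.006 -0.003 -1.   ] F [-3.7  0.6  1.6] w 0.0 q [ 0.03  0.86 -0.1   1.86  0.19  0.43  0.01] polar 0.1057 -79.6
t 7.5 p [ 0.5662 -0.0269  0.0713] yaw 13.1 down [-0.006 -0.003 -1.   ] F [-3.7  0.6  1.6] w 0.0 q [ 0.03  0.86 -0.1   1.86  0.19  0.43  0.01] polar 0.1057 -79.6
[[-0.08, 0.73, -0.26], [-0.024, 0.001, 0.007], 0]
[[0.0, 0.72, -0.03], [-0.07, 0.0, 0.0], 0]
```

View pics/w3o.png

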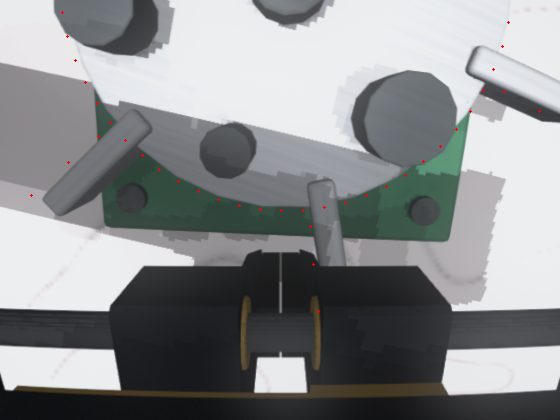

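```bash
python3 - <<'E'
from h import *
for n,q in dict(left=[[143,118],[55,206]],contact=[[319,184],[326,240]],right=[[481,58],[555,98]]).items():
    w=world('wrist',q,z=.09)[:,:2]-AX
    print(n,np.degrees(np.arctan2(w[:,1],w[:,0])).round(1),np.hypot(*w.T).round(4),'line',np.degrees(np.arctan2(*(w[1]-w[0])[::-1])).round(1))
st()
E
```

```text
left [-126.4 -126.4] [0.0634 0.1107] line -126.5
contact [-66.7 -67.1] [0.0651 0.0861] line -68.5
right [-5.7 -7.1] [0.0676 0.0981] line -10.2
t 7.6 p [ 0.5674 -0.0269  0.0713] yaw 13.0 down [-0.004 -0.002 -1.   ] F [-0.1  1.   0. ] w 0.0 q [ 0.03  0.86 -0.1   1.86  0.19  0.43  0.01] polar 0.1058 -78.9
```

The three tabs agree: the contact tab is at about -66.6° against a goal of -49.4°, so 17° remain.

carry_out(
  series=[
    [[0,0.73,-0.15],[-0.02,0,0.005],0],
    [[0,0.73,-0.1],[-0.07,0,0],0],
    [[0,0.73,-0.05],[-0.07,0,0],0],
    [[0,0.6,-0.03],[-0.07,0,0],0],
    [[0,0,0],[0,0,0],0],
  ],
)

```text
time_s: 8.22
ee_pos: [0.5934, -0.018, 0.0712]
tcp_rot: [0.372, 0.6, -0.375, 0.601]
contact_force: [0.1, -0.3, 0.4]
width: 0.0008
```

```bash
python3 - <<'E'
from h import *
overlay('wrist','w4',-49.4); st()
E
```

```text
t 8.32 p [ 0.5934 -0.0183  0.0712] yaw 26.3 down [-0.    -0.005 -1.   ] F [-0.4  0.1 -0.2] w 0.001 q [ 0.04  0.88 -0.16  1.78  0.28  0.5   0.15] polar 0.1059 -64.0
```

View pics/w4o.png

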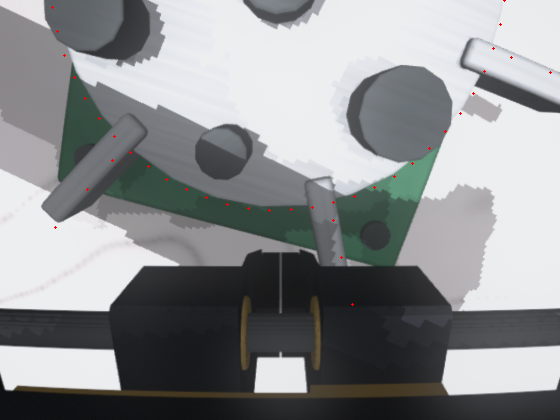

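```bash
python3 - <<'E'
from h import *
for n,q in dict(left=[[135,124],[53,212]],contact=[[318,184],[328,245]],right=[[472,51],[555,96]]).items():
    w=world('wrist',q,z=.09)[:,:2]-AX
    print(n,np.degrees(np.arctan2(w[:,1],w[:,0])).round(1),np.hypot(*w.T).round(4),'line',np.degrees(np.arctan2(*(w[1]-w[0])[::-1])).round(1))
E
```

```text
left [-111.6 -111.5] [0.0651 0.1111] line -111.4
contact [-51.6 -51.9] [0.0659 0.089 ] line -53.1
right [8.7 6.8] [0.0663 0.1002] line 3.1
```

2° remain. Nudge 4 mm, back off, then go up and away, in two calls.

carry_out(
  series=[
    [[0,0.3,-0.05],[-0.02,0,0],0],
    [[0,0.15,0],[-0.02,0,0],0],
    [[0,-0.6,0],[0,0,0],0],
    [[0,-1.0,0.2],[0,0,0],0],
    [[0,0,0],[0,0,0],0],
    [[-2.5,0,0.3],[0,0,0],0],
    [[-4,0,0.3],[0,0,0],0],
    [[-4,0,0.5],[0,0,0],0],
    [[-4,0,1],[0,0,0],0],
    [[-4,0,2],[0,0,0],0],
  ],
)

```text
time_s: 9.57
ee_pos: [0.6016, -0.0599, 0.2593]
tcp_rot: [0.358, 0.609, -0.362, 0.608]
contact_force: [0.6, 0.3, -0.7]
width: 0.0004
```

carry_out(
  series=[
    [[0,-2,5],[0,0,0],0],
    [[0,-2,5],[0,0,0],0],
    [[0,-2,5],[0,0,0],0],
    [[0,-2,5],[0,0,0],0],
    [[0,-2,4],[0,0,0],0],
    [[0,0,0],[0,0,0],0],
    [[0,0,0],[0,0,0],0],
  ],
)

```text
time_s: 10.45
ee_pos: [0.6346, -0.3259, 0.265]
tcp_rot: [0.36, 0.605, -0.359, 0.612]
contact_force: [-0.3, 1.9, 0.3]
width: 0.0006
```

```bash
python3 - <<'E'
from h import *
st(); overlay('top','t2',-49.4)
cv2.imwrite('pics/t2c.png',cv2.resize(cv2.imread('pics/t2o.png')[160:320,130:330],None,fx=4,fy=4-.25,interpolation=2))
E
```

```text
t 10.45 p [ 0.6346 -0.3259  0.265 ] yaw 28.8 down [ 0.01  -0.003 -1.   ] F [-0.3  1.9  0.3] w 0.001 q [ 0.54  0.8  -0.28  1.23  0.22  1.13  0.75] polar 0.4123 -77.7
```

View pics/t2c.png

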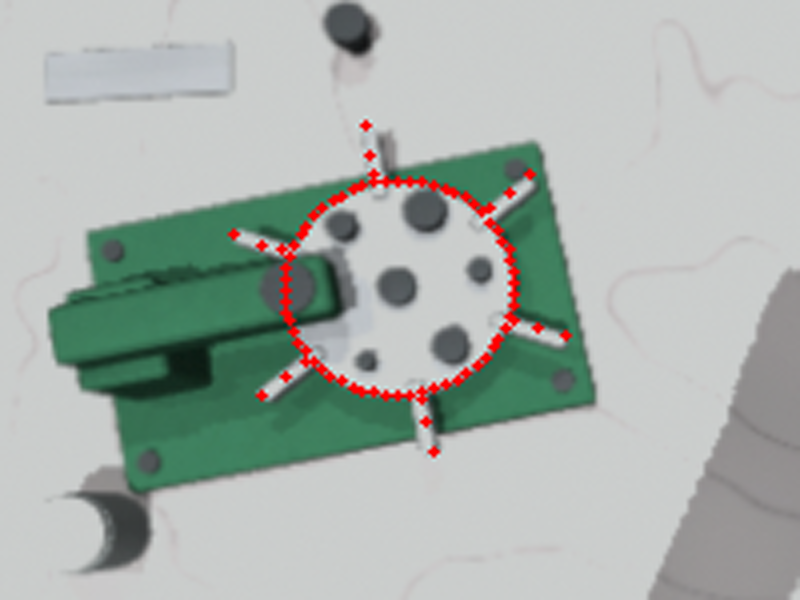

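The final view shows the tabs on the goal overlay. The round punch opposite the square one, at (480,269), lies on the frame axis through the hub at (397,287), and the bystanders haven't moved. Handing in.

```bash
python3 -c "
from h import *
_,d=arm.read_camera('top');w=world('top',[[130+397/4,160+287/3.75],[130+480/4,160+269/3.75]],z=.1)
w[1]=world('top',[[130+480/4,160+269/3.75]],z=.108)[0]
v=(w[0]-w[1])[:2];print(np.degrees(np.arctan2(v[1],v[0])),'vs 100.6')
st();arm.close_job()"
```

```text
100.34469918178732 vs 100.6
t 10.6 p [ 0.6345 -0.3256  0.2653] yaw 28.9 down [ 0.009 -0.004 -1.   ] F [ 0.3  0.1 -0. ] w 0.0 q [ 0.54  0.8  -0.28  1.23  0.22  1.13  0.75] polar 0.412 -77.7
the job is handed in; nothing more can be done
```

I turned the turret about 84° anticlockwise by pushing one tab on the open side with the shut fingertips. A 2° nudge finished it, and then I took the hand clear and handed the job in at about 10.6 s of the 54 s allowed.

- **Alignment:** the square punch is hidden under the ram, so I checked it by the round punch opposite. That line lies at 100.3°, against my 100.6° estimate for the machine's axis, well inside the 6° allowed. The six tabs also sit on the goal overlay to within about 1–2°.
- **Bystanders:** the oil can, spare punch and strip look unmoved in the last top view. The hammer was outside that crop, and the hand stayed well away from it.
- **Forces:** contact stayed around 3–4 N in the readings at the end of each move, and the hand finished about 0.4 m from the turret.
- **One disagreement:** a mid-push top view, mostly hidden by the arm, put the finger-to-tab offset at about 9°. The wrist camera later showed 13°, and I used the wrist value.

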